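# Clamp a case-note volume for spine repair

## Robot

A 6-joint arm with a two-finger parallel gripper is mounted at the origin on the work surface. World frame = base frame: x ahead of the robot, y to its left, z up, the work surface at z = 0. Lengths are in m, angles in rad, forces in N, time in s.
With the tool pointing down it reaches from about 0.275 to 1 m from the base axis. Payload 8.4 kg.
Tool frame: the origin (TCP) lies midway between the tips of the shut fingers; the grasp point (between the pads) lies 19 mm behind it; z points along the fingers, y is the line along which they close (so a half turn about z gives the same grasp; the last joint's range is limited). The gripper opens to 85 mm and grips with 20 to 120 N. Pads are 22 mm wide; open, the fingers measure 114 mm over their backs; the gripper's body (76 mm by 85 mm) begins 54 mm behind the grasp point. The pads swing forward as they close: fully open they stand 13 mm farther back than shut.
Start: joints at [-1.337, 0.353, 1.633, -0, 1.155, -0.002], TCP at [0.146, -0.608, 0.231] pointing down, gripper open.
Joint ranges: [-2.63, 2.63], [-0.92, 2.1], [0.06, 2.66], [-1.3, 4.44], [0, 2.69], [-3.02, 3.02]. Speed limits (rad/s): [2.22, 2.22, 2.79, 3.14, 3.14, 3.14].

## Interface

Orientations are given as a 3x3 rotation matrix whose columns are the frame's x, y, z axes.
In Python, from plant import observe, capture, job_done gives the robot as it stands.
- The arm moves only by the tool send_rows, never from a script. Its argument "rows" is a list of rows, each a list of 5 numbers: the shift along the tool's x, y, z in m, then the turn about the tool's z in rad, then the finger opening in m, from 0 to 0.0854. A call has exactly 5 rows; each row is the pose to reach, as a shift and turn from the pose commanded when the call began, along the tool's axes at that moment; what a row does not reach only later rows make up. A row lasts 1/12 s, in which the tool goes at most 41.7 mm and 7.16 degrees, less where a joint would pass 70% of its speed; a pose out of reach is approached as far as the arm can. A call with a gripper value outside its range is refused whole. The fingers move at their own pace and stop on an object; the grip force is fixed at half the most. Time passes only in rows, so rows that repeat a pose let the fingers close, or fill a call up. It gives the time, the measured TCP pose, the force, the opening and the grip force at its end, in the units of the state.
- observe(): the state, without advancing time (a new reading comes with each control period).
- capture(name): name is "scene" or "top" or "wrist"; returns a dict with "pixels" (420x560x3 uint8, red, green, blue), "K" (3x3 intrinsics, pixels), "k1" (the pictures are not rectified: a ray, as slopes to the right and down, at radius r is drawn at 1 + k1 r^2 times it, then the intrinsics apply), "pose" (4x4, takes a point from camera to world coordinates); the wrist camera has in their place "mount" (4x4, takes a point from camera to tool coordinates, whose origin is the TCP and whose axes are the flange's). Camera axes: x right, y up, looking along -z (the intrinsics and any distortion apply to the point x, -y, -z); pixel columns grow to the right and rows downward; lengths in m; the calibration is good to about 2 mm. A picture is of the moment at which its call begins: read the wrist's pose just before it. There is no depth.
- job_done(): hands the job in; it is judged then, once.
The state is a dict: "time": time; "q": joint angles; "qvel": joint speeds; "tau": joint torques, N m; "position": TCP position; "eef_rot": TCP orientation; "ft_force": force on the tool from outside, world axes, zero at the start; "ft_torque": the same for the moment, N m; "opening": finger opening in m; "grasp_force": force on a finger pad.
Only numpy, scipy, OpenCV 4.12 (cv2) and the standard library are available. Lean on these libraries where they do the work, as an engineer would, in place of code of your own. Each camera call takes 0.05 s, during which the arm holds its last target. There are 200 camera calls.

## Task

Stand the loose upright case-note volume, spine up, in the binder's ratchet clamp between the sprung wooden pad and the fixed jaw, centred along the jaws, and let go of it. Then hold the clamp's lever by its knob and pump it in full strokes until the pad has closed on the volume and is pressed visibly back on its springs, holding the volume firmly against the fixed jaw, but do not pump on until the springs are squeezed flat. Leave the lever pulled back, let go of it, and do not knock the other things on the desk about.

Things in the scene. Friction and masses are not known exactly. Their poses are not given: they have to be found in the camera images.
- clamp: Binder's ratchet clamp, grey steel, fixed to the desk; bed plate 155 x 340 mm. Origin at desk level; z up, y the jaw's closing direction (from lever to fixed jaw), x along the jaws (away from the lever's knob). In its frame: bed top z = 12 mm; fixed jaw's face y = +40 mm; fixed jaw, pad and sliding jaw span x -50 to +50 mm and reach z = 60 mm. The volume goes in at x = 0, its length along x.
- volume: Blue case-note volume to be clamped, a stiff bound book standing on the desk spine up: 150 mm long (its x), 40 mm thick (its y), 110 mm high, 0.3 to 0.5 kg. Origin at the centre of its underside, z up. Gripped across its thickness near the top, the fingers stay above the 60 mm jaws when it stands on the bed.
- jaw (a joint): Travel of the sliding jaw towards the fixed jaw, in m: 0 fully open, limit 0.070, starts at 0.005 to 0.020. It has a rack of 8 mm teeth and a holding pawl: each full forward and back stroke of the lever advances it one tooth, 8 mm (the first stroke 2 to 12 mm; a loaded jaw slips back up to 4 mm onto the holding pawl). Friction about 3 N.
- pad (a joint): How far the sprung wooden pad is pressed back towards the sliding jaw, in m: 0 when free, limit 0.025 (springs squeezed flat). The springs push with about 6 N at first contact and 0.5 N more for each mm.
- pad_face (a point): Centre of the sprung pad's wooden face, 37 mm above the desk, at y = -35 mm + jaw - pad in the clamp's frame. The gap to the fixed jaw is thus 75 mm - jaw + pad: 55 to 70 mm at the start, for a 40 mm volume.
- lever (a joint): Angle of the pump lever in rad: 0 pulled right back (clamp's -y), 0.375 right forward at its stop (+y); starts at 0 to 0.1; stays where it is left. The forward stroke drives the jaw and must come within 0.05 of the forward stop; the back stroke must go below 0.09 so that the pawl drops behind the next tooth. The knob moves 60 mm per stroke and takes under 6 N.
- lever_grip (a point): Grip point on the axis of the lever's black upright knob, a cylinder 24 mm in diameter and 56 mm high: its top is 22 mm above this point, the flat lever 34 mm below. It stands 90 mm above the desk, 160 mm from the lever's pivot, and turns about it with the lever.
- lever_pivot (a point): The lever's vertical pivot pin, fixed at x = +72, y = -144 mm of the clamp's frame, 51 mm above the desk. With the lever halfway (0.1875 rad) the knob lies straight in the clamp's -x direction from it; forward turns the knob towards +y.
- register: Bystander: thick blue register lying flat, 190 x 140 x 55 mm; origin under its centre.
- mug: Bystander: white mug, 80 mm across, 95 mm high; origin under its centre.
- flask: Bystander: dark drinking flask with a pink cap, 72 mm across, 170 mm high; origin under its centre.
- stapler: Bystander: stapler, 140 x 34 x 55 mm; origin under its centre.
- mouse: Bystander: black computer mouse, 105 x 60 x 32 mm; origin under its centre.
There are look-alikes about, which are no part of the job. What is shaped like the volume but green is not meant.

How it is judged:
On the way, in this order (a step that is already met when the one before it is completed fails the run):
1. the volume stands upright on the clamp's bed between pad and fixed jaw, not yet clamped, with the fingers off it (x of volume in the frame of clamp between -0.025 and 0.025 m and y of volume in the frame of clamp between -0.025 and 0.025 m and z of volume in the frame of clamp below 0.016 m and angle between volume's own z axis and vertical below 0.12 rad and contact force between the fingers and volume below 0.1 N and value of joint pad below 0.002 m), for 0.2 s.
2. the lever is pushed forward (value of joint lever above 0.28 rad).
3. the lever is pulled back (value of joint lever below 0.12 rad).
4. the lever is pushed forward a second time (value of joint lever above 0.28 rad).
At the end, for the whole second after the job is handed in: The volume stands upright (within 0.1 rad) on the clamp's bed, centred along the jaws within 25 mm, flat against the fixed jaw (its centre 20 mm, give or take 5, from the fixed jaw's face) and at rest; the sprung pad is pressed back 2 to 21 mm by it; the lever is back, below 0.12 rad (x of volume in the frame of clamp between -0.025 and 0.025 m and y of volume in the frame of clamp between 0.015 and 0.025 m and z of volume in the frame of clamp below 0.016 m and angle between volume's own z axis and vertical below 0.1 rad and value of joint pad between 0.002 and 0.021 m and value of joint lever below 0.12 rad and linear speed of volume below 0.01 m/s); the robot touches nothing.
It fails at once if the pad's springs are squeezed flat (over 23 mm) (value of joint pad above 0.023 m).
It fails at once if a bystander is moved by more than 40 mm (distance of any of register, mug, flask, stapler, mouse from where it was at the start of the episode above 0.04 m).
It also fails if it takes over 72 s, if anything falls off the work surface, if the arm or the gripper's body presses on something with over 40 N, if the wrist force passes 120 N, or if a joint passes its speed limit or range.

## Working session

There is one attempt and no reset: what is moved stays moved. The work goes in short steps, Python scripts to look and compute and a tool call to move; the robot and the scene stay as the last step left them, time stands still between calls to the robot, and variables do not carry over. Pictures are saved under pics/ and viewed, at most 10 in all, crops included, and the job is handed in when it is done.

Besides the shell and the picture viewer there is one more tool, called as name([rows], argument=value, ...), one row to a line, values as JSON. send_rows: Moves the arm, as the interface text tells. Its arguments: {"type":"object","properties":{"rows":{"type":"array"}},"required":["rows"]}

```bash
mkdir -p pics; ls
cat > h.py <<'E'
import numpy as np, cv2
from plant import observe, capture, job_done
def snap(n,f):
    o=observe(); c=capture(n); cv2.imwrite('pics/'+f,c['pixels'][:,:,::-1])
    if 'pose' not in c:
        T=np.eye(4);T[:3,:3]=o['eef_rot'];T[:3,3]=o['position'];c['pose']=T@c['mount']
    np.savez('pics/'+f+'.npz',**{k:c[k] for k in('pixels','K','k1','pose')}); return c
def load(f): return dict(np.load('pics/'+f+'.npz'))
def ray(c,u,v):
    K=np.array(c['K']);k=float(c['k1'])
    p=cv2.undistortPoints(np.array([[[u,v]]],float),K,np.array([k,0,0,0,0.]))[0,0]
    P=np.array(c['pose']);return P[:3,3],P[:3,:3]@np.array([p[0],-p[1],-1])
def onz(c,u,v,z):
    o,d=ray(c,u,v);return o+d*(z-o[2])/d[2]
def proj(c,X):
    P=np.linalg.inv(np.array(c['pose']));x=P[:3,:3]@X+P[:3,3]
    a=np.array([x[0],-x[1]])/-x[2];a=a*(1+float(c['k1'])*(a@a));K=np.array(c['K'])
    return K[:2,:2]@a+K[:2,2]
E
python3 - <<'E'
from h import *
for n in('scene','top'):
    c=snap(n,n+'0.png');print(n,np.round(c['pose'],3).tolist(),c['K'][0][0],c['k1'])
o=observe();print(o['time'],o['position'],np.round(o['eef_rot'],3).tolist(),o['opening'])
c=snap('wrist','w0.png')
E
```

```text
pics
scene [[0.621, -0.427, 0.657, 1.231], [0.783, 0.315, -0.536, -0.552], [0.021, 0.848, 0.53, 0.615], [0.0, 0.0, 0.0, 1.0]] 407.2649499664461 -0.09095555258621527
top [[-0.017, 0.984, -0.176, 0.377], [-1.0, -0.018, -0.004, -0.047], [-0.007, 0.176, 0.984, 1.232], [0.0, 0.0, 0.0, 1.0]] 499.1245958314308 0.001273342065545328
0.1 [ 0.14591051 -0.60728859  0.23063526] [[0.972, 0.234, -0.0], [0.234, -0.972, 0.001], [-0.0, -0.001, -1.0]] 0.08550980347900838
```

View pics/scene0.png

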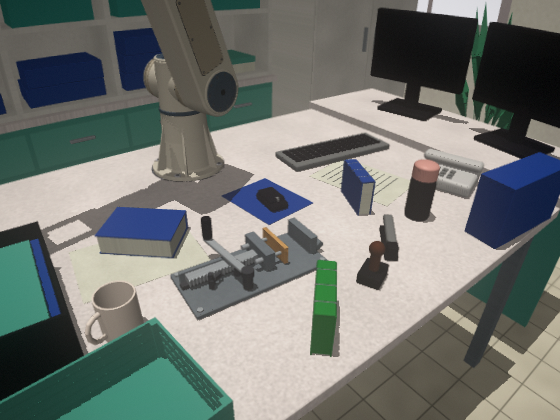

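View pics/top0.png

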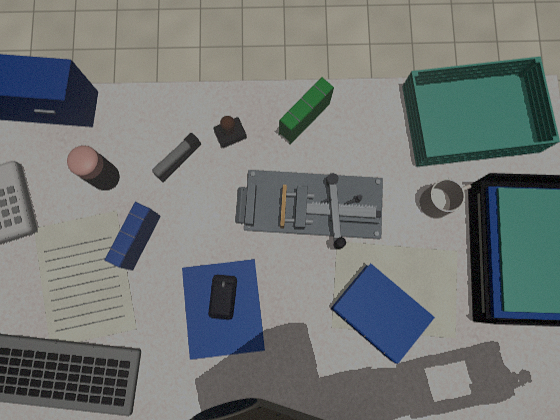

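Blue candidates in the top view are the upright narrow book (132,236), the flat register (382,313), the mouse mat (223,308) and the large box (45,90). Only (132,236) is an upright blue book of volume size. The green one at (306,110) is the decoy. The clamp is at (315,204), with its knob at (340,243) and pivot at (333,180). Next I'll enlarge the volume and the clamp.

Run:
```python
from h import *
c=load('top0.png');im=c['pixels'][:,:,::-1]
a=cv2.resize(im[190:280,90:180],(400,400),interpolation=cv2.INTER_CUBIC)
b=cv2.resize(im[160:260,230:400],(680,400),interpolation=cv2.INTER_CUBIC)
cv2.imwrite('pics/cropa.png',cv2.resize(np.hstack([cv2.resize(a,(280,280)),cv2.resize(b,(476,280))]),None,fx=1,fy=1))
h=cv2.cvtColor(c['pixels'],cv2.COLOR_RGB2HSV)
m=((h[...,0]>105)&(h[...,0]<130)&(h[...,1]>120)&(h[...,2]>40)).astype(np.uint8)
m[:,:95]=0;m[:,170:]=0;m[:190]=0;m[280:]=0
cn=max(cv2.findContours(m,0,2)[0],key=cv2.contourArea);print(cv2.boxPoints(cv2.minAreaRect(cn)),cv2.contourArea(cn),cv2.approxPolyDP(cn,3,True)[:,0].tolist())
# bed plate corners by eye
for p in [(248,171),(383,178),(380,238),(243,233)]: print('bed',p,onz(c,*p,.012).round(4))
print('knob',onz(c,340,242.5,.112),'piv',onz(c,333,179,.06))
```

```text
[[111.       247.      ]
 [119.581314 230.91003 ]
 [134.2699   238.74396 ]
 [125.68858  254.83392 ]] 264.0 [[119, 232], [111, 247], [126, 253], [134, 239]]
bed (248, 171) [0.6987 0.0155 0.012 ]
bed (383, 178) [ 0.6742 -0.3231  0.012 ]
bed (380, 238) [ 0.523  -0.3072  0.012 ]
bed (243, 233) [0.5414 0.0292 0.012 ]
knob [ 0.50245871 -0.19538038  0.112     ] piv [ 0.66229699 -0.19173214  0.06      ]
```

View pics/cropa.png

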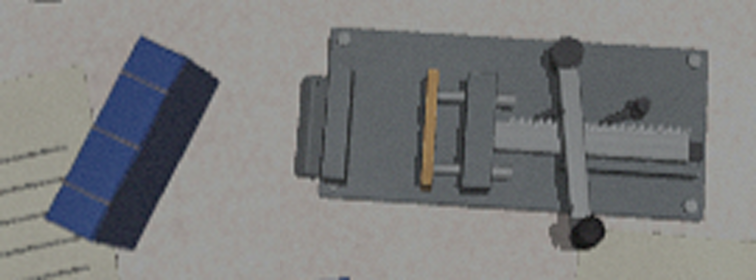

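The left crop shows an upright blue book with banded spine up, so it is the volume. The right crop shows the clamp: fixed jaw's face along (354,69)-(344,180), wooden pad at about (430,128), knob at (588,231), pivot at (567,52).

Run:
```python
from h import *
c=load('top0.png')
A=lambda x,y:(90+x/3.111-.3,190+y/3.111-.3); B=lambda x,y:(230+(x-280)/2.8-.3,160+y/2.8-.3)
V=np.array([onz(c,*A(*p),.11) for p in [(141,37),(188,57),(97,238),(45,217)]])
print(V.round(4),V.mean(0),[np.linalg.norm(V[i]-V[(i+1)%4]).round(3) for i in range(4)])
d=(V[0]+V[1]-V[2]-V[3]);print('vol yaw deg',np.degrees(np.arctan2(d[1],d[0])))
bed=np.array([onz(c,*B(*p),.012) for p in [(332,28),(708,50),(703,220),(320,197)]])
print(bed.round(4),[np.linalg.norm(bed[i]-bed[(i+1)%4]).round(3) for i in range(4)])
y=bed[0]-bed[1]+bed[3]-bed[2];y/=np.linalg.norm(y);x=np.array([y[1],-y[0],0]);print('y',y,'x',x)
J=np.array([onz(c,*B(*p),.06) for p in [(354,69),(344,180)]]);print('jaw',J)
piv=onz(c,*B(567,52),.062);kn=onz(c,*B(588,231),.112);print('piv',piv,'knob',kn,np.linalg.norm((kn-piv)[:2]))
o=piv-72*.001*x+.144*y;print('o from pivot',o)
print('o from jaw',J.mean(0)-.04*y)
print('bed centre',bed.mean(0), 'pad', [((onz(c,*B(*p),.06)-o)@np.c_[x,y]).round(4) for p in [(428,70),(421,188)]])
rel=kn-piv;print('knob in clamp',rel@x,rel@y,'lever',.1875-np.arctan2(-(rel@y),-(rel@x))*1)
```

```text
[[0.6053 0.2706 0.11  ]
 [0.5897 0.2354 0.11  ]
 [0.458  0.2977 0.11  ]
 [0.4738 0.336  0.11  ]] [0.53169984 0.28492704 0.11      ] [np.float64(0.038), np.float64(0.146), np.float64(0.041), np.float64(0.147)]
vol yaw deg -25.883210886930463
[[ 0.702   0.0148  0.012 ]
 [ 0.6754 -0.322   0.012 ]
 [ 0.5223 -0.3091  0.012 ]
 [ 0.5487  0.0267  0.012 ]] [np.float64(0.338), np.float64(0.154), np.float64(0.337), np.float64(0.154)]
y [0.07860496 0.99690584 0.        ] x [ 0.99690584 -0.07860496  0.        ]
jaw [[ 0.65252975 -0.00622138  0.06      ]
 [ 0.55611667  0.00337628  0.06      ]]
piv [ 0.6636476  -0.18963017  0.062     ] knob [ 0.50314909 -0.19473327  0.112     ] 0.16057962217532087
o from pivot [ 0.6031895  -0.04041617  0.062     ]
o from jaw [ 0.60117901 -0.04129878  0.06      ]
bed centre [ 0.61210781 -0.14738962  0.012     ] pad [array([ 0.0494, -0.0256]), array([-0.0532, -0.0256])]
knob in clamp -0.15960077864156164 -0.017703291077538003 lever 0.07702925638615649
```

send_rows([
  [0.012,-0.016,0,0,0.085],
  [0.036,-0.048,0,0,0.085],
  [0.06,-0.08,0,0,0.085],
  [0.084,-0.112,0,0,0.085],
  [0.108,-0.144,0,0,0.085],
])

```text
time: 0.57
position: [0.2175, -0.4406, 0.2309]
eef_rot: [[0.973, 0.233, -0.0], [0.233, -0.973, 0.001], [-0.0, -0.001, -1.0]]
ft_force: [0.4, 0.1, 0.5]
opening: 0.0848
grasp_force: 0.0
```

send_rows([
  [0.024,-0.032,0,0,0.085],
  [0.048,-0.064,0,0,0.085],
  [0.072,-0.096,0,0,0.085],
  [0.096,-0.128,0,0,0.085],
  [0.12,-0.16,0,0,0.085],
])

```text
time: 0.98
position: [0.2968, -0.257, 0.2313]
eef_rot: [[0.972, 0.233, 0.0], [0.233, -0.972, -0.0], [0.0, 0.0, -1.0]]
ft_force: [1.4, 0.0, 1.0]
opening: 0.0853
grasp_force: 0.0
```

send_rows([
  [0.024,-0.032,0,0,0.085],
  [0.048,-0.064,0,0,0.085],
  [0.072,-0.096,0,0,0.085],
  [0.096,-0.128,0,0,0.085],
  [0.12,-0.16,0,0,0.085],
])

```text
time: 1.4
position: [0.3762, -0.0733, 0.2315]
eef_rot: [[0.972, 0.234, 0.001], [0.234, -0.972, -0.0], [0.001, 0.0, -1.0]]
ft_force: [0.4, -0.8, 0.1]
opening: 0.0851
grasp_force: 0.0
```

send_rows([
  [0.024,-0.032,0,0.1,0.085],
  [0.048,-0.064,0,0.2,0.085],
  [0.072,-0.096,0,0.3,0.085],
  [0.09,-0.12,0,0.4,0.085],
  [0.1,-0.13,0,0.5,0.085],
])

```text
time: 1.82
position: [0.444, 0.0782, 0.2314]
eef_rot: [[0.964, -0.264, 0.001], [-0.264, -0.964, 0.001], [0.001, -0.001, -1.0]]
ft_force: [-0.1, -0.8, 0.8]
opening: 0.085
grasp_force: 0.0
```

```bash
cat >> h.py <<'E'
def plan(x,y,z,yawdeg):
    o=observe();R=np.array(o['eef_rot']);p=np.array(o['position'])
    yaw=np.arctan2(R[1,0],R[0,0]);t=yaw-np.radians(yawdeg);t=(t+np.pi/2)%np.pi-np.pi/2
    print('t',o['time'],'pos',p.round(4),'yaw',np.degrees(yaw).round(2),'open',o['opening'],'F',np.round(o['ft_force'],1),'q',np.round(o['q'],2))
    print('shift',(R.T@(np.array([x,y,z])-p)).round(4),'turn',round(t,4))
E
python3 - <<'E'
from h import *
plan(.532,.285,.20,-25.9)
E
```

```text
t 1.8167 pos [0.444  0.0782 0.2314] yaw -15.34 open 0.08501276089837966 F [-0.1 -0.8  0.8] q [0.17 0.08 1.99 0.   1.07 2.01]
shift [ 0.0301 -0.2227  0.0317] turn 0.1844
```

send_rows([
  [0.005,-0.04,0,0.04,0.085],
  [0.01,-0.08,0,0.08,0.085],
  [0.016,-0.12,0,0.12,0.085],
  [0.021,-0.16,0,0.16,0.085],
  [0.026,-0.19,0,0.184,0.085],
])

```text
time: 2.23
position: [0.5182, 0.2541, 0.231]
eef_rot: [[0.901, -0.435, 0.0], [-0.435, -0.901, 0.001], [-0.0, -0.001, -1.0]]
ft_force: [0.6, -0.2, 0.5]
opening: 0.0849
grasp_force: 0.0
```

Run:
```python
from h import *
plan(.532,.285,.20,-25.9)
c=snap('wrist','w1.png')
for a in(-.075,.075):
  for b in(-.02,.02):
    t=np.radians(-25.9);print(proj(c,np.array([.532+a*np.cos(t)-b*np.sin(t),.285+a*np.sin(t)+b*np.cos(t),.11])).round(1))
```

```text
t 2.2333 pos [0.5182 0.2541 0.231 ] yaw -25.76 open 0.08494328086608118 F [ 0.6 -0.2  0.5] q [0.45 0.28 1.74 0.   1.12 2.47]
shift [-0.001  -0.0338  0.0311] turn 0.0025
[262.8 289.7]
[211.5 289.5]
[260.7  88.7]
[201.6  88.7]
```

View pics/w1.png

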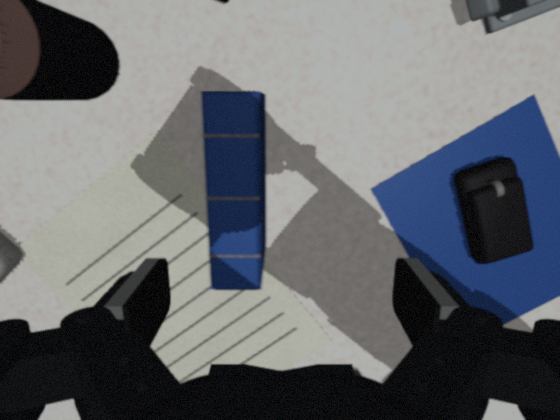

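The wrist view shows the volume's top face at (202,92)-(264,92)-(260,289)-(212,290), within 2 px of prediction. Descending to grasp.

send_rows([
  [-0.001,-0.018,0.01,0.002,0.085],
  [-0.002,-0.034,0.035,0.002,0.085],
  [-0.002,-0.034,0.07,0.002,0.085],
  [-0.002,-0.034,0.105,0.002,0.085],
  [-0.002,-0.034,0.135,0.002,0.085],
])

```text
time: 2.7
position: [0.5298, 0.2826, 0.0941]
eef_rot: [[0.901, -0.435, -0.001], [-0.435, -0.901, -0.001], [-0.001, 0.001, -1.0]]
ft_force: [-0.1, 0.0, -1.0]
opening: 0.0851
grasp_force: 0.0
```

send_rows([
  [0,0,0.016,0,0.085],
  [0,0,0.023,0,0.085],
  [0,0,0.023,0,0.06],
  [0,0,0.023,0,0.03],
  [0,0,0.023,0,0.02],
])

```text
time: 3.12
position: [0.5315, 0.2831, 0.0748]
eef_rot: [[0.9, -0.435, 0.002], [-0.435, -0.9, 0.001], [0.001, -0.002, -1.0]]
ft_force: [0.6, 0.8, 0.6]
opening: 0.0513
grasp_force: 0.0
```

send_rows([
  [0,0,0,0,0.02],
  [0,0,0,0,0.02],
  [0,0,0,0,0.02],
  [0,0,0,0,0.02],
  [0,0,0,0,0.02],
])

```text
time: 3.53
position: [0.5318, 0.2834, 0.0751]
eef_rot: [[0.9, -0.435, 0.003], [-0.435, -0.9, 0.002], [0.002, -0.003, -1.0]]
ft_force: [-0.7, 0.5, 7.3]
opening: 0.0393
grasp_force: 61.2
```

send_rows([
  [0,0,-0.01,0,0.02],
  [0,0,-0.035,0,0.02],
  [0,0,-0.07,0,0.02],
  [0,0,-0.1,0,0.02],
  [0,0,-0.12,0,0.02],
])

```text
time: 3.95
position: [0.5309, 0.2828, 0.1968]
eef_rot: [[0.9, -0.435, 0.002], [-0.435, -0.9, 0.001], [0.001, -0.002, -1.0]]
ft_force: [0.6, 0.9, -2.9]
opening: 0.0391
grasp_force: 61.4
```

Run:
```python
from h import *
R=np.array([[.9969,.0786],[-.0786,.9969]])
p=np.array([.602,-.041])+R@np.array([0,.010]);print(p)
plan(*p,.21,-4.5)
```

```text
[ 0.602786 -0.031031]
t 3.95 pos [0.5309 0.2828 0.1968] yaw -25.79 open 0.039108794207986165 F [ 0.6  0.9 -2.9] q [ 0.49  0.35  1.72 -0.    1.07  2.51]
shift [ 0.2013  0.2512 -0.0133] turn -0.3716
```

send_rows([
  [0.01,0.013,0,0,0.02],
  [0.03,0.038,0,0,0.02],
  [0.05,0.063,0,0,0.02],
  [0.07,0.088,0,0,0.02],
  [0.09,0.113,0,0,0.02],
])

```text
time: 4.37
position: [0.5617, 0.1403, 0.1938]
eef_rot: [[0.901, -0.435, -0.001], [-0.435, -0.901, -0.0], [-0.0, 0.001, -1.0]]
ft_force: [0.3, -0.5, -4.1]
opening: 0.0391
grasp_force: 61.5
```

send_rows([
  [0.02,0.025,0,-0.05,0.02],
  [0.04,0.05,0,-0.13,0.02],
  [0.06,0.075,0,-0.21,0.02],
  [0.08,0.1,0,-0.29,0.02],
  [0.095,0.12,0,-0.35,0.02],
])

```text
time: 4.78
position: [0.5954, -0.01, 0.1937]
eef_rot: [[0.995, -0.096, -0.0], [-0.096, -0.995, -0.001], [-0.0, 0.001, -1.0]]
ft_force: [1.2, 0.3, -3.7]
opening: 0.0396
grasp_force: 61.5
```

Run:
```python
from h import *
plan(.6028,-.031,.21,-4.5)
```

```text
t 4.7833 pos [ 0.5954 -0.01    0.1937] yaw -5.53 open 0.039573247385410446 F [ 1.2  0.3 -3.7] q [-0.02  0.35  1.73 -0.    1.06  1.65]
shift [ 0.0094  0.0202 -0.0163] turn -0.018
```

send_rows([
  [0.005,0.01,0,-0.018,0.02],
  [0.0085,0.019,0,-0.018,0.02],
  [0.0085,0.019,0.015,-0.018,0.02],
  [0.0085,0.019,0.02,-0.018,0.02],
  [0.0085,0.019,0.02,-0.018,0.02],
])

```text
time: 5.2
position: [0.6006, -0.027, 0.1719]
eef_rot: [[0.997, -0.083, -0.004], [-0.083, -0.997, 0.0], [-0.004, -0.0, -1.0]]
ft_force: [-0.4, 0.9, -3.1]
opening: 0.0389
grasp_force: 61.4
```

Run:
```python
from h import *
plan(.6028,-.031,.21,-4.5)
c=snap('wrist','w2.png');s=snap('scene','s2.png')
cv2.imwrite('pics/j2.png',np.vstack([cv2.resize(c['pixels'],(400,300)),cv2.resize(s['pixels'][170:335,150:370],(400,300),interpolation=2)])[:,:,::-1])
```

```text
t 5.2 pos [ 0.6006 -0.027   0.1719] yaw -4.74 open 0.03894782111493979 F [-0.4  0.9 -3.1] q [-0.05  0.38  1.74  0.    1.03  1.61]
shift [ 0.0024  0.0038 -0.0381] turn -0.0042
```

View pics/w2.png

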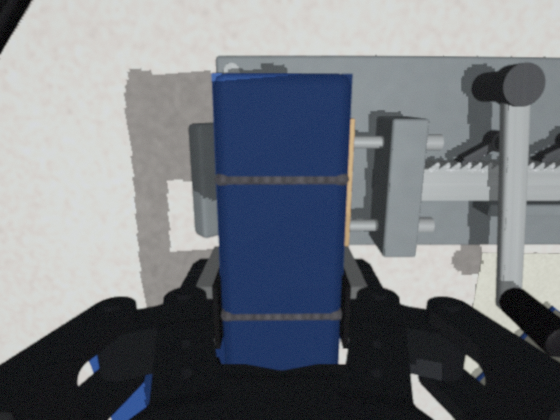

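Run:
```python
from h import *
c=load('w2.png');t=load('top0.png');B=lambda x,y:(230+(x-280)/2.8-.3,160+y/2.8-.3)
R=np.array([[.9969,.0786],[-.0786,.9969]]);o=np.array([.602,-.041])
f=lambda c,p,z:(R.T@(onz(c,*p,z)[:2]-o)).round(4)
print('slide w',f(c,(391,118),.06),f(c,(383,255),.06),'top',f(t,B(469,73),.06),f(t,B(462,188),.06))
print('pad back w',f(c,(354,118),.06),f(c,(348.5,245),.06),'top',f(t,B(439,70),.06),f(t,B(431,188),.06))
print('fixed outer w',f(c,(191,125),.05),f(c,(202,236),.05))
print('bed corner w',f(c,(217,57),.012),'top',f(t,B(332,28),.012))
print('vol top',[f(c,p,.172-.075+.11) for p in[(215,80),(352,74),(338,363),(218,361)]])
```

```text
slide w [ 0.0519 -0.0599] [-0.0464 -0.0611] top [ 0.0501 -0.0603] [-0.05   -0.0596]
pad back w [ 0.0519 -0.0352] [-0.0384 -0.0354] top [ 0.0512 -0.0344] [-0.0516 -0.0334]
fixed outer w [0.0471 0.0759] [-0.0348  0.073 ]
bed corner w [0.0955 0.0618] top [0.0954 0.0635]
vol top [array([0.069 , 0.0316]), array([ 0.0704, -0.006 ]), array([-0.0227, -0.0056]), array([-0.0217,  0.0351])]
```

The wrist view shows the volume's top at (215,80)-(352,74), and the orange pad's back at (354,118)-(349,245). The positions agree with the top view to 1–2 mm. The volume is 5 mm too close to the fixed jaw, so I'll shift it and lower it.

send_rows([
  [0.004,0.005,0,-0.003,0.02],
  [0.004,0.005,0.01,-0.003,0.02],
  [0.004,0.005,0.025,-0.003,0.02],
  [0.004,0.005,0.035,-0.003,0.02],
  [0.004,0.005,0.035,-0.003,0.02],
])

```text
time: 5.72
position: [0.6042, -0.0326, 0.1357]
eef_rot: [[0.997, -0.079, -0.004], [-0.079, -0.997, 0.0], [-0.004, 0.0, -1.0]]
ft_force: [-0.6, 0.1, -3.5]
opening: 0.0392
grasp_force: 61.4
```

Run:
```python
from h import *
plan(.6035,-.0325,.087,-4.5)
c=snap('wrist','w3.png')
t=snap('top','t3.png');s=snap('scene','s3.png')
cv2.imwrite('pics/j3.png',np.hstack([cv2.resize(c['pixels'],(373,280)),cv2.resize(s['pixels'][180:320,170:370],(400,280),interpolation=2)])[:,:,::-1])
```

```text
t 5.7167 pos [ 0.6042 -0.0326  0.1357] yaw -4.53 open 0.03919349849222548 F [-0.6  0.1 -3.5] q [-0.06  0.43  1.76 -0.    0.96  1.59]
shift [-0.0005 -0.      0.0487] turn -0.0005
```

View pics/j3.png

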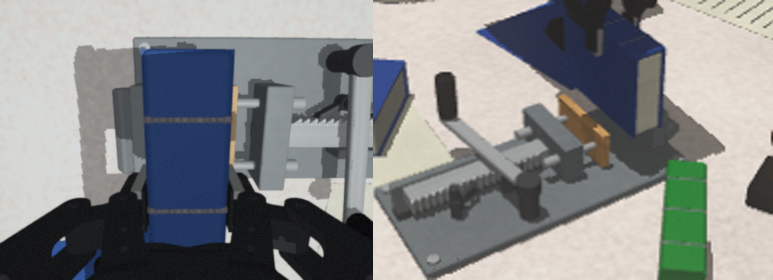

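The volume hangs just above the jaw slot, clear of the pad, so I'm lowering it.

send_rows([
  [0,0,0.01,0,0.02],
  [0,0,0.022,0,0.02],
  [0,0,0.034,0,0.02],
  [0,0,0.042,0,0.02],
  [0,0,0.042,0,0.02],
])

```text
time: 6.28
position: [0.6041, -0.0326, 0.0936]
eef_rot: [[0.997, -0.079, -0.004], [-0.079, -0.997, 0.0], [-0.004, 0.0, -1.0]]
ft_force: [-0.1, 0.1, -4.4]
opening: 0.0393
grasp_force: 61.5
```

send_rows([
  [0,0,0.002,0,0.02],
  [0,0,0.004,0,0.02],
  [0,0,0.005,0,0.02],
  [0,0,0.005,0,0.02],
  [0,0,0.005,0,0.02],
])

```text
time: 6.7
position: [0.606, -0.0327, 0.0916]
eef_rot: [[0.997, -0.079, 0.0], [-0.079, -0.997, -0.0], [0.0, -0.0, -1.0]]
ft_force: [0.2, -0.4, -4.7]
opening: 0.0392
grasp_force: 61.5
```

send_rows([
  [0,0,0.001,0,0.02],
  [0,0,0.002,0,0.02],
  [0,0,0.002,0,0.02],
  [0,0,0.002,0,0.02],
  [0,0,0.002,0,0.02],
])

```text
time: 7.12
position: [0.6058, -0.0327, 0.0893]
eef_rot: [[0.997, -0.079, 0.0], [-0.079, -0.997, -0.0], [0.0, 0.0, -1.0]]
ft_force: [0.4, -0.1, -3.6]
opening: 0.0395
grasp_force: 61.5
```

send_rows([
  [0,0,0.001,0,0.02],
  [0,0,0.002,0,0.02],
  [0,0,0.002,0,0.02],
  [0,0,0.002,0,0.02],
  [0,0,0.002,0,0.02],
])

```text
time: 7.53
position: [0.6058, -0.0327, 0.0873]
eef_rot: [[0.997, -0.079, -0.0], [-0.079, -0.997, 0.0], [-0.0, -0.0, -1.0]]
ft_force: [0.5, 0.1, -4.8]
opening: 0.0391
grasp_force: 61.6
```

send_rows([
  [0,0,0.001,0,0.02],
  [0,0,0.0015,0,0.02],
  [0,0,0.0015,0,0.02],
  [0,0,0.0015,0,0.02],
  [0,0,0.0015,0,0.02],
])

```text
time: 7.95
position: [0.6058, -0.0326, 0.087]
eef_rot: [[0.997, -0.079, 0.0], [-0.079, -0.997, 0.0], [0.0, -0.0, -1.0]]
ft_force: [-6.4, 1.1, 9.2]
opening: 0.0391
grasp_force: 62.9
```

send_rows([
  [0,0,-0.001,0,0.03],
  [0,0,-0.001,0,0.05],
  [0,0,-0.001,0,0.075],
  [0,0,-0.001,0,0.085],
  [0,0,-0.001,0,0.085],
])

```text
time: 8.37
position: [0.606, -0.0327, 0.0868]
eef_rot: [[0.997, -0.079, 0.0], [-0.079, -0.997, 0.0], [0.0, -0.0, -1.0]]
ft_force: [0.9, 0.4, -0.3]
opening: 0.0834
grasp_force: 0.0
```

send_rows([
  [0,0,0,0,0.085],
  [0,0,0,0,0.085],
  [0,0,-0.02,0,0.085],
  [0,0,-0.06,0,0.085],
  [0,0,-0.1,0,0.085],
])

```text
time: 8.78
position: [0.6045, -0.0326, 0.1864]
eef_rot: [[0.997, -0.079, -0.004], [-0.079, -0.997, 0.0], [-0.004, 0.0, -1.0]]
ft_force: [1.5, 0.4, -0.1]
opening: 0.0848
grasp_force: 0.0
```

Run:
```python
from h import *
plan(.5030,-.1948,.20,-4.5)
c=snap('wrist','w4.png');s=snap('scene','s4.png')
cv2.imwrite('pics/j4.png',np.hstack([cv2.resize(c['pixels'],(373,280)),cv2.resize(s['pixels'][180:320,170:370],(400,280),interpolation=2)])[:,:,::-1])
```

```text
t 8.7833 pos [ 0.6045 -0.0326  0.1864] yaw -4.53 open 0.08483925432585107 F [ 1.5  0.4 -0.1] q [-0.06  0.37  1.72  0.    1.06  1.59]
shift [-0.0884  0.1697 -0.0132] turn -0.0006
```

View pics/j4.png

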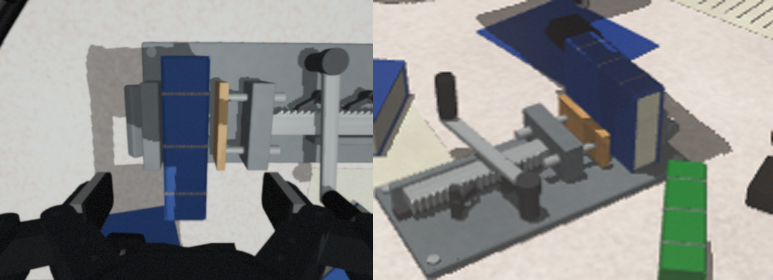

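The volume stands upright in the slot, released and clear of the pad. Next I'll go above the knob.

send_rows([
  [-0.014,0.028,0,0,0.085],
  [-0.032,0.062,0,0,0.085],
  [-0.05,0.096,0,0,0.085],
  [-0.068,0.13,0,0,0.085],
  [-0.08,0.155,0,0,0.085],
])

```text
time: 9.3
position: [0.5118, -0.1826, 0.1865]
eef_rot: [[0.997, -0.079, -0.001], [-0.079, -0.997, -0.0], [-0.001, 0.0, -1.0]]
ft_force: [0.3, -0.4, -0.1]
opening: 0.0852
grasp_force: 0.0
```

send_rows([
  [-0.008,0.013,0,0,0.085],
  [-0.008,0.013,0,0,0.085],
  [-0.008,0.013,0,0,0.085],
  [-0.008,0.013,0,0,0.085],
  [-0.008,0.013,0,0,0.085],
])

```text
time: 9.72
position: [0.5054, -0.1924, 0.1867]
eef_rot: [[0.997, -0.078, 0.0], [-0.078, -0.997, 0.0], [0.0, -0.0, -1.0]]
ft_force: [-0.3, 0.3, 0.7]
opening: 0.0849
grasp_force: 0.0
```

Run:
```python
from h import *
plan(.5030,-.1948,.078,-4.5)
c=snap('wrist','w5.png')
print(proj(c,np.array([.503,-.1948,.112])),proj(c,np.array([.6625,-.19,.07])))
cv2.imwrite('pics/j5.png',c['pixels'][:,:,::-1])
```

```text
t 9.7167 pos [ 0.5054 -0.1924  0.1867] yaw -4.49 open 0.08489301824743253 F [-0.3  0.3  0.7] q [-0.37  0.27  1.86  0.    1.01  1.28]
shift [-0.0022  0.0026  0.1087] turn 0.0002
[284.89452077 216.71984667] [256.80189468 -50.83856539]
```

View pics/j5.png

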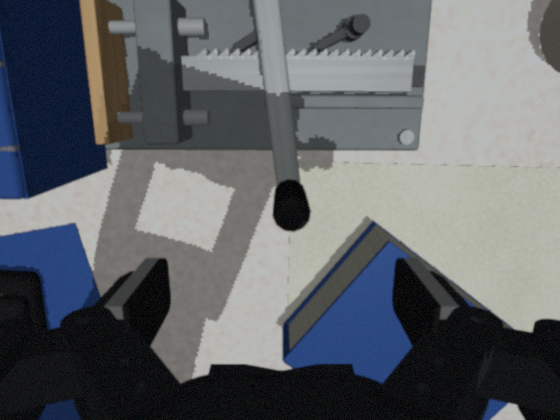

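The knob's top is at about (291,211), so it sits about 4 mm further towards −y than predicted. Correcting, descending and gripping.

send_rows([
  [0,0.0055,0,0,0.06],
  [0,0.0055,0.03,0,0.06],
  [0,0.0055,0.065,0,0.06],
  [0,0.0055,0.095,0,0.06],
  [0,0.0055,0.108,0,0.06],
])

```text
time: 10.18
position: [0.5027, -0.1977, 0.0753]
eef_rot: [[0.997, -0.078, -0.004], [-0.078, -0.997, 0.002], [-0.004, -0.001, -1.0]]
ft_force: [-0.7, -0.2, 0.9]
opening: 0.06
grasp_force: 0.0
```

send_rows([
  [0,0,0,0,0.06],
  [0,0,0,0,0.02],
  [0,0,0,0,0.01],
  [0,0,0,0,0.01],
  [0,0,0,0,0.01],
])

```text
time: 10.6
position: [0.5055, -0.1991, 0.0804]
eef_rot: [[0.997, -0.079, 0.003], [-0.079, -0.997, -0.001], [0.003, 0.001, -1.0]]
ft_force: [0.2, 0.8, 4.0]
opening: 0.0227
grasp_force: 58.6
```

send_rows([
  [0,0,0,0,0.01],
  [0,0,0,0,0.01],
  [0,0,0,0,0.01],
  [0,0,0,0,0.01],
  [0,0,0,0,0.01],
])

```text
time: 11.02
position: [0.5055, -0.1991, 0.0804]
eef_rot: [[0.997, -0.079, 0.003], [-0.079, -0.997, -0.001], [0.003, 0.001, -1.0]]
ft_force: [-0.1, -0.5, 6.7]
opening: 0.0223
grasp_force: 58.6
```

```bash
cat >> h.py <<'E'
CR=np.array([[.9969,.0786],[-.0786,.9969]]);PV=np.array([.6625,-.190])
def lever(goal):
    o=observe();R=np.array(o['eef_rot']);p=np.array(o['position'])
    r=CR.T@(p[:2]-PV);th=.1875+np.arctan2(r[1],-r[0]);L=np.hypot(*r)
    print('t',o['time'],'lever',th.round(4),'L',L.round(4),'z',p[2].round(4),'F',np.round(o['ft_force'],1),'open',round(o['opening'],4),'q6',round(o['q'][5],2))
    for k in range(1,6):
        a=th+(goal-th)*k/5-.1875;w=PV+CR@(L*np.array([-np.cos(a),np.sin(a)]))
        print((R.T@np.array([*(w-p[:2]),0]))[:2].round(4),((goal-th)*k/5).round(3))
E
python3 - <<'E'
from h import *
lever(.375)
E
```

```text
t 11.0167 lever 0.0509 L 0.1572 z 0.0804 F [-0.1 -0.5  6.7] open 0.0223 q6 1.27
[-0.0011 -0.0101] 0.065
[-0.0015 -0.0203] 0.13
[-0.0012 -0.0305] 0.194
[-0.0003 -0.0407] 0.259
[ 0.0013 -0.0507] 0.324
```

send_rows([
  [-0.001,-0.01,0,0.065,0.01],
  [-0.0015,-0.02,0,0.13,0.01],
  [-0.001,-0.031,0,0.195,0.01],
  [0,-0.041,0,0.26,0.01],
  [0.0015,-0.051,0,0.32,0.01],
])

```text
time: 11.43
position: [0.5112, -0.1484, 0.0804]
eef_rot: [[0.92, -0.391, 0.003], [-0.391, -0.92, -0.002], [0.004, 0.001, -1.0]]
ft_force: [-12.3, -50.4, 5.6]
opening: 0.0226
grasp_force: 61.4
```

Run:
```python
from h import *
lever(.375)
snap('top','t6.png')
```

```text
t 11.4333 lever 0.3769 L 0.1569 z 0.0804 F [-12.3 -50.4   5.6] open 0.0226 q6 1.69
[0.     0.0001] -0.0
[0.     0.0001] -0.001
[0.     0.0002] -0.001
[0.     0.0002] -0.002
[0.     0.0003] -0.002
```

Run:
```python
from h import *
lever(.045)
```

```text
t 11.4833 lever 0.372 L 0.1569 z 0.0804 F [-0.1 -3.9  7.1] open 0.0222 q6 1.69
[0.0018 0.0101] -0.065
[0.0042 0.0201] -0.131
[0.0073 0.0299] -0.196
[0.011  0.0394] -0.262
[0.0153 0.0487] -0.327
```

send_rows([
  [0.002,0.01,0,-0.065,0.01],
  [0.004,0.02,0,-0.13,0.01],
  [0.0075,0.03,0,-0.195,0.01],
  [0.011,0.0395,0,-0.26,0.01],
  [0.0155,0.0495,0,-0.325,0.01],
])

```text
time: 11.9
position: [0.5056, -0.2004, 0.0804]
eef_rot: [[0.997, -0.071, 0.002], [-0.071, -0.997, -0.001], [0.002, 0.001, -1.0]]
ft_force: [-0.3, 0.8, 7.5]
opening: 0.0225
grasp_force: 60.7
```

Run:
```python
from h import *
lever(.36)
c=snap('top','t7.png')
t0=load('top0.png')
# orange pad & position tracking
B=np.array([.602,-.041])
for n in('top0.png','t3.png','t6.png','t7.png'):
    t=load(n);h=cv2.cvtColor(t['pixels'],cv2.COLOR_RGB2HSV)
    m=(h[...,0]>8)&(h[...,0]<25)&(h[...,1]>110)&(h[...,2]>70);m[:170]=0;m[245:]=0;m[:,:235]=0;m[:,:]&=True;m[:,345:]=False
    v,u=np.nonzero(m);print(n,len(u),(CR.T@(onz(t,np.median(u),np.median(v),.06)[:2]-B)).round(4) if len(u) else '')
```

```text
t 11.9 lever 0.0429 L 0.1572 z 0.0804 F [-0.3  0.8  7.5] open 0.0225 q6 1.26
[-0.001  -0.0099] 0.063
[-0.0015 -0.0199] 0.127
[-0.0012 -0.0298] 0.19
[-0.0004 -0.0398] 0.254
[ 0.0011 -0.0496] 0.317
top0.png 93 [ 0.0034 -0.0287]
t3.png 21 [ 0.0083 -0.0285]
t6.png 71 [ 0.0101 -0.0188]
t7.png 94 [-0.0045 -0.0196]
```

send_rows([
  [-0.001,-0.01,0,0.063,0.01],
  [-0.0015,-0.02,0,0.127,0.01],
  [-0.001,-0.03,0,0.19,0.01],
  [-0.0005,-0.04,0,0.254,0.01],
  [0.001,-0.0505,0,0.32,0.01],
])

```text
time: 12.37
position: [0.5109, -0.1495, 0.0804]
eef_rot: [[0.922, -0.387, 0.003], [-0.387, -0.922, -0.001], [0.003, -0.0, -1.0]]
ft_force: [0.8, -1.6, 5.4]
opening: 0.0226
grasp_force: 60.4
```

Run:
```python
from h import *
lever(.045)
```

```text
t 12.3667 lever 0.3698 L 0.1569 z 0.0804 F [ 0.8 -1.6  5.4] open 0.0226 q6 1.68
[0.0017 0.01  ] -0.065
[0.0041 0.02  ] -0.13
[0.0071 0.0297] -0.195
[0.0107 0.0392] -0.26
[0.0149 0.0485] -0.325
```

send_rows([
  [0.002,0.01,0,-0.065,0.01],
  [0.004,0.02,0,-0.13,0.01],
  [0.0072,0.03,0,-0.195,0.01],
  [0.0108,0.0395,0,-0.26,0.01],
  [0.015,0.049,0,-0.322,0.01],
])

```text
time: 12.78
position: [0.5056, -0.2011, 0.0804]
eef_rot: [[0.998, -0.069, 0.003], [-0.069, -0.998, -0.001], [0.003, 0.001, -1.0]]
ft_force: [1.3, 1.5, 5.7]
opening: 0.0226
grasp_force: 61.3
```

send_rows([
  [-0.001,-0.01,0,0.063,0.01],
  [-0.0015,-0.02,0,0.127,0.01],
  [-0.001,-0.03,0,0.19,0.01],
  [-0.0005,-0.04,0,0.254,0.01],
  [0.001,-0.0505,0,0.32,0.01],
])

```text
time: 13.2
position: [0.5107, -0.1503, 0.0804]
eef_rot: [[0.923, -0.385, 0.003], [-0.385, -0.923, -0.001], [0.004, -0.0, -1.0]]
ft_force: [1.0, -2.7, 5.3]
opening: 0.0228
grasp_force: 61.1
```

send_rows([
  [0.002,0.01,0,-0.065,0.01],
  [0.004,0.02,0,-0.13,0.01],
  [0.0072,0.03,0,-0.195,0.01],
  [0.0108,0.0395,0,-0.26,0.01],
  [0.015,0.0495,0,-0.322,0.01],
])

```text
time: 13.62
position: [0.5057, -0.2022, 0.0804]
eef_rot: [[0.998, -0.066, 0.003], [-0.066, -0.998, -0.001], [0.003, 0.001, -1.0]]
ft_force: [3.9, 3.4, 3.7]
opening: 0.0219
grasp_force: 61.0
```

Run:
```python
from h import *
lever(.36)
c=snap('top','t8.png');s=snap('scene','s8.png')
t=c['pixels'][165:245,235:345];cv2.imwrite('pics/j8.png',np.hstack([cv2.resize(t,(412,300),interpolation=2),cv2.resize(s['pixels'][200:310,190:330],(382,300),interpolation=2)])[:,:,::-1])
```

```text
t 13.6167 lever 0.0313 L 0.1573 z 0.0804 F [3.9 3.4 3.7] open 0.0219 q6 1.25
[-0.0011 -0.0103] 0.066
[-0.0016 -0.0206] 0.131
[-0.0014 -0.0309] 0.197
[-0.0005 -0.0412] 0.263
[ 0.001  -0.0515] 0.329
```

View pics/j8.png

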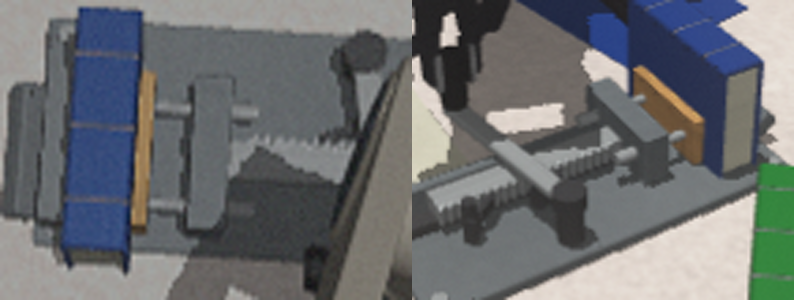

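Run:
```python
from h import *
c=load('t8.png');o=np.array([.602,-.041])
f=lambda x,y,z:(CR.T@(onz(c,235+x/3.745-.3,165+y/3.75-.3,z)[:2]-o)).round(4)
print('slide',f(193,80,.06),f(187,228,.06),'padback',f(156,73,.06),f(147,228,.06),'vol',f(80,8,.122),f(143,10,.122),f(128,262,.122),f(62,245,.122))
```

```text
slide [ 0.0478 -0.034 ] [-0.0482 -0.0356] padback [ 0.051 -0.01 ] [-0.0498 -0.0103] vol [0.0744 0.0383] [ 0.0755 -0.0004] [-0.0802 -0.0009] [-0.0723  0.0392]
```

The volume is nearly flat against the fixed jaw, with the pad just touching it (jaw about 35 mm). One more stroke, then I'll check.

send_rows([
  [-0.001,-0.01,0,0.066,0.01],
  [-0.0015,-0.0205,0,0.131,0.01],
  [-0.0014,-0.031,0,0.197,0.01],
  [-0.0005,-0.0415,0,0.263,0.01],
  [0.001,-0.0525,0,0.335,0.01],
])

```text
time: 14.13
position: [0.511, -0.1493, 0.0804]
eef_rot: [[0.917, -0.398, 0.005], [-0.398, -0.917, -0.002], [0.005, -0.0, -1.0]]
ft_force: [5.4, -1.5, 3.8]
opening: 0.0221
grasp_force: 61.0
```

send_rows([
  [0.002,0.01,0,-0.065,0.01],
  [0.004,0.02,0,-0.13,0.01],
  [0.0072,0.03,0,-0.195,0.01],
  [0.0108,0.0395,0,-0.26,0.01],
  [0.015,0.0495,0,-0.322,0.01],
])

```text
time: 14.55
position: [0.5056, -0.201, 0.0804]
eef_rot: [[0.997, -0.081, 0.005], [-0.081, -0.997, -0.001], [0.005, 0.001, -1.0]]
ft_force: [7.8, 4.3, 2.3]
opening: 0.022
grasp_force: 61.8
```

Run:
```python
from h import *
lever(.36)
c=snap('top','t9.png');s=snap('scene','s9.png')
t=c['pixels'][165:245,235:345];cv2.imwrite('pics/j9.png',np.hstack([cv2.resize(t,(412,300),interpolation=2),cv2.resize(s['pixels'][200:310,190:330],(382,300),interpolation=2)])[:,:,::-1])
```

```text
t 14.55 lever 0.039 L 0.1573 z 0.0804 F [7.8 4.3 2.3] open 0.022 q6 1.27
[-0.0012 -0.01  ] 0.064
[-0.0017 -0.0201] 0.128
[-0.0017 -0.0302] 0.193
[-0.0009 -0.0403] 0.257
[ 0.0005 -0.0503] 0.321
```

View pics/j9.png

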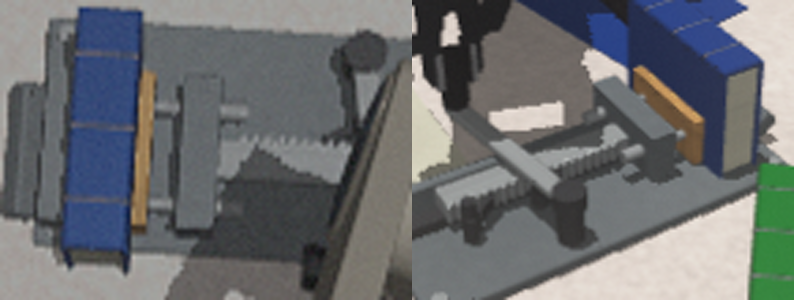

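The sliding jaw is 8 mm further on and the pad has stayed against the volume. The pad-to-jaw gap fell from about 24.5 to 16.5 mm, so the pad is pressed back about 8 mm. The lever is back at about 0.04, so I'm letting go.

send_rows([
  [0,0,0,0,0.03],
  [0,0,0,0,0.05],
  [0,0,0,0,0.06],
  [0,0,0,0,0.06],
  [0,0,0,0,0.06],
])

```text
time: 15.07
position: [0.503, -0.2004, 0.0787]
eef_rot: [[0.997, -0.083, -0.0], [-0.083, -0.997, 0.0], [-0.0, -0.0, -1.0]]
ft_force: [-0.7, -0.1, 0.0]
opening: 0.0598
grasp_force: 0.0
```

send_rows([
  [0,0,-0.015,0,0.06],
  [0,0,-0.045,0,0.06],
  [0,0,-0.08,0,0.06],
  [0,0,-0.11,0,0.06],
  [0,0,-0.12,0,0.06],
])

```text
time: 15.48
position: [0.505, -0.2013, 0.2031]
eef_rot: [[0.996, -0.083, 0.005], [-0.083, -0.997, -0.002], [0.005, 0.002, -1.0]]
ft_force: [0.2, -0.7, -0.3]
opening: 0.06
grasp_force: 0.0
```

send_rows([
  [0,0,0,0,0.06],
  [0,0,0,0,0.06],
  [0,0,0,0,0.06],
  [0,0,0,0,0.06],
  [0,0,0,0,0.06],
])

```text
time: 15.9
position: [0.5024, -0.2003, 0.1972]
eef_rot: [[0.997, -0.083, -0.003], [-0.083, -0.997, 0.001], [-0.003, -0.001, -1.0]]
ft_force: [-0.4, -0.6, -0.1]
opening: 0.06
grasp_force: 0.0
```

Run:
```python
from h import *
o=observe();print(o['time'],o['position'],o['ft_force'])
t=snap('top','t10.png');s=snap('scene','s10.png');a=load('s9.png')['pixels'];b=s['pixels']
# change in clamped volume/pad/jaw region and knob position in scene
print('diff book/pad/jaw',np.abs(a[215:265,250:330].astype(int)-b[215:265,250:330]).mean(), 'pad region top',np.abs(load('t9.png')['pixels'][170:235,237:300].astype(int)-t['pixels'][170:235,237:300]).mean())
g=b.max(2)<45;n,l,st,ce=cv2.connectedComponentsWithStats(g.astype(np.uint8))
print([(ce[i].round(1).tolist(),st[i,4]) for i in range(1,n) if 40<st[i,4]<1500 and 170<ce[i][0]<280 and 190<ce[i][1]<310])
for th in(.03,.12,.3):
    p=th-.1875;w=PV+CR@(.16*np.array([-np.cos(p),np.sin(p)]));print(th,proj(s,np.array([*w,.084])))
```

```text
15.9 [ 0.50241997 -0.20028217  0.19720084] [-0.36725385 -0.63390267 -0.08465868]
diff book/pad/jaw 4.3174166666666665 pad region top 4.5887667887667885
[([266.1, 195.1], np.int32(227)), ([205.2, 227.7], np.int32(172))]
0.03 [204.33935491 227.34000368]
0.12 [209.64635303 225.22305106]
0.3 [220.79517315 221.82113414]
```

The lever reads about 0.04 (knob at (205,228)), the clamp and volume are unchanged since the last view, and the robot touches nothing. Handing in.

```bash
python3 -c "
from plant import job_done
print(job_done())"
```

```text
the job is handed in; nothing more can be done
None
```

The job is handed in, with no verdict returned: the blue volume stands centred in the clamp against the fixed jaw, the pad is pressed back about 8 mm after four strokes, and the lever is back and released, with no bystander touched as far as I saw.

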